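Set the load selector of the valve test set and press test

TASK

With one finger, push the black selector arm on top of the grey valve test set round until its tip points at the middle of the green cap, and only then press the red test button all the way down and let it come up again. Push the arm from one side only, never pinch it between the fingers, leave it pointing at green, and leave the valves and every other loose thing where they stand.

Things in the scene. Friction and masses are not known exactly. Their poses are not given: they have to be found in the camera images.
- test_set: grey box with a bare aluminium deck, 300 x 400 mm (its x by y), deck level and 60 mm above the table, fixed to the table. Origin: centre of its underside; x points away from its front (the front, with two knobs, faces the robot), y to its left, z up. Two glass valves in sockets stand on it (part of the set, 72 mm above the deck, at x 118 mm, y -100 and -155 mm), and a flat round meter 4 mm high at x 112, y 135 mm.
- selector (a joint): angle of the selector arm about its upright pivot, rad: 0 when it points along the test set's +x, growing counter-clockwise seen from above; stops at -1.3 and +1.3. It turns stiffly (about 1.2 N pushed 90 mm from the pivot), has no spring and no clicks, and stays where it is left. It starts between -0.28 and +0.28.
- pivot (a point): the point on the deck surface under the arm's pivot axis, at x -70, y 55 mm of the test set, 60 mm above the table. A brass hub 32 mm across and 36 mm high stands on it.
- push_point (a point): point in the middle of the selector arm's section, 90 mm from the pivot and 23 mm above the deck, a good place to push beside. The arm is a level black bar with a white line along its top: 14 mm wide out to 106 mm from the pivot, from 14 to 33 mm above the deck, then a 6 mm thick round tip out to 121 mm. Its x axis points along the arm, outwards; y is sideways.
- pointer (a point): imaginary point straight ahead of the arm's tip, 140 mm from the pivot, 8 mm above the deck: it lies over the middle of a cap when the arm points at it. Moves with the arm.
- cap_green: green terminal cap, 26 mm across, 6 mm high with a 2 mm brass pip, fixed on the deck 140 mm from the pivot; origin at its underside centre, at deck height. The four caps share four places at -0.95, -0.45, +0.45 and +0.95 rad (same angles as the arm's), in any order.
- cap_red: red terminal cap, same shape and circle
- cap_blue: blue terminal cap, same shape and circle
- cap_yellow: yellow terminal cap, same shape and circle
- test_button_top (a point): centre of the top of the round red test button, 30 mm across, in a black housing on the deck at x -60, y -130 mm of the test set; it is pressed straight down and the point moves with it
- test_button (a joint): travel of the button, m: 0 up, 0.006 fully down, where its spring pushes back with 5 N; it springs up when let go
- small_valve: loose small glass valve standing on the deck near its rear right, 24 mm across, 65 mm high; origin at its underside centre
- loose_knob: loose aluminium knob standing on the deck at its front left, 28 mm across, 18 mm high; origin at its underside centre
- big_valve: loose big glass valve standing on the table to the left, 48 mm across, 130 mm high; origin at its underside centre
- carton: small brown carton on the table to the left, 60 x 60 x 110 mm; origin at its underside centre
- capacitor: loose blue can capacitor standing on the table to the right, 35 mm across, 70 mm high; origin at its underside centre
- mug: blue mug on the table to the right, 76 mm across, 85 mm high; origin at its underside centre
- screwdriver: red-handled screwdriver, about 0.2 m long, lying on the table to the right, near the robot; origin under its middle; its length is along its own x
Not all that is in view belongs to the job. What is shaped like the small_valve but orange is not meant. Leave any orange look-alike of the carton alone.

How it is judged (in metres and radians):
On the way, in this order (a step that is already met when the one before it is completed fails the run):
1. the selector arm has been pushed to point at the green cap (pointer within 8 mm of the cap's middle) (horizontal distance between pointer and cap_green below 0.008 m), for 0.2 s.
2. the red button is pressed down (at least 4.5 mm of its 6 mm) while the arm points at the green cap (value of joint test_button above 0.0045 m and horizontal distance between pointer and cap_green below 0.008 m), for 0.1 s.
At the end, for the whole second after the job is handed in: the pointer lies within 8 mm (sideways) of the green cap's middle and the arm is still, the button is up again (under 2 mm), and all seven loose things stand within 20 mm of where they were, none tipped over (horizontal distance between pointer and cap_green below 0.008 m and value of joint test_button below 0.002 m and velocity of joint selector between -0.05 and 0.05 rad/s and distance of each of small_valve, loose_knob, big_valve, capacitor, screwdriver, carton, mug from where it was at the start of the episode below 0.02 m and angle between each of small_valve, loose_knob, big_valve, capacitor, carton, mug's own z axis and vertical below 0.2 rad); the robot touches nothing.
It fails at once if the button is pressed (over 3 mm) while the arm does not point at the green cap (value of joint test_button above 0.003 m and not (horizontal distance between pointer and cap_green below 0.008 m)).
It fails at once if the selector arm is pinched: the fingers press on both of its sides at once (over 1 N each) (contact force between the fingers and selector_c1 above 1 N and contact force between the fingers and selector_c2 above 1 N).
It fails at once if a loose thing is lifted, carried or pushed more than 20 mm (distance of any of small_valve, loose_knob, big_valve, capacitor, screwdriver, carton, mug from where it was at the start of the episode above 0.02 m).
It fails at once if a standing loose thing is tipped over (angle between any of small_valve, loose_knob, big_valve, capacitor, carton, mug's own z axis and vertical above 0.5 rad).
It also fails if it takes over 51 s, if anything falls off the work surface, if the arm or the gripper's body presses on something with over 40 N, if the wrist force passes 120 N, or if a joint passes its speed limit or range.

ROBOT

A 6-joint arm with a two-finger parallel gripper is mounted at the origin on the work surface. World frame = base frame: x ahead of the robot, y to its left, z up, the work surface at z = 0. Lengths are in mm, angles in degrees, forces in N, time in s.
With the tool pointing down it reaches from about 350 to 850 mm from the base axis. Payload 8.1 kg.
Tool frame: the origin (TCP) lies between the finger pads; the fingertips stand 11 mm ahead of it and the grasp point (between the pads) lies 8 mm behind it; z points along the fingers, y is the line along which they close (so a half turn about z gives the same grasp; the last joint's range is limited). The gripper opens to 85 mm and grips with 20 to 120 N. Pads are 22 mm wide; open, the fingers measure 114 mm over their backs; the gripper's body (76 mm by 85 mm) begins 54 mm behind the grasp point. The pads swing forward as they close: fully open they stand 13 mm farther back than shut.
Start: joints at [-72.96, 7.471, 85.268, -0, 87.261, -4.893], TCP at [224.132, -556.57, 242.292] pointing down, gripper open.
Joint ranges: [-169.43, 169.43], [-51.17, 129.36], [1.28, 143.12], [-76.62, 256.62], [0, 156.53], [-152.29, 152.29]. Speed limits (degrees/s): [136.94, 136.94, 159.86, 180, 180, 180].

INTERFACE

Orientations are given as [roll, pitch, yaw] about the fixed x, y, z axes, in that order (R = Rz(yaw) Ry(pitch) Rx(roll)).
In Python, from bench import r, snapshot, get_calibration gives the robot as it stands.
- The arm moves only by the tool step_arm, never from a script. Its argument "rows" is a list of rows, each a list of 2 entries, a list of its own where there are three numbers: the shift along the tool's x, y, z in mm, then the turn about the tool's z in degrees. In form: [[[tx, ty, tz], yaw], ...]. A call has 1 to 12 rows; each row is the pose to reach, as a shift and turn from the pose commanded when the call began, along the tool's axes at that moment; what a row does not reach only later rows make up. A row lasts 1/10 s, in which the tool goes at most 50 mm and 8.59 degrees, less where a joint would pass 70% of its speed; a pose out of reach is approached as far as the arm can. A call with a gripper value outside its range is refused whole. "fingers" is the opening, from 0 (shut) to 1 (fully open), set as the call begins (left out, the last holds). The fingers move at their own pace and stop on an object; "squeeze" is the grip in N (left out, the last holds). Time passes only in rows, so rows that repeat a pose let the fingers close. It gives the time, the measured TCP pose, the force, the opening and the grip force at its end, in the units of the state.
- r.sense(): the state, without advancing time (a new reading comes with each control period).
- snapshot(name): name is "scene" or "top"; returns the picture (400x640x3 uint8, blue, green, red); there is no depth.
- get_calibration(name): a dict with "fovy" (degrees; the focal length in pixels is half the picture's height over the tangent of half this angle, whatever the lens; pixels are square), "cx", "cy" (the principal point, pixels), "eye" and "orientation" of the camera in the world. Camera axes: x right, y up, looking along -z (the intrinsics and any distortion apply to the point x, -y, -z); pixel columns grow to the right and rows downward; lengths in mm; the calibration is good to about 2 mm. A picture is of the moment at which its call begins. get_calibration takes no time and is no camera call.
- r.hand_in(): hands the job in; it is judged then, once.
The state is a dict: "time": time; "joint_pos": joint angles; "qd": joint speeds; "joint_efforts": joint torques, N m; "tool_pos": TCP position; "tcp_rot": TCP orientation; "ft_force": force on the tool from outside, world axes, zero at the start; "wrist_torque": the same for the moment, N m; "finger_gap": finger opening in mm; "grip_force": force on a finger pad.
Only numpy, scipy, OpenCV 4.12 (cv2) and the standard library are available. Lean on these libraries where they do the work, as an engineer would, in place of code of your own. Each camera call takes 0.05 s, during which the arm holds its last target. There are 200 camera calls.

## Working session

There is one attempt and no reset: what is moved stays moved. The work goes in short steps, Python scripts to look and compute and a tool call to move; the robot and the scene stay as the last step left them, time stands still between calls to the robot, and variables do not carry over. Pictures are saved under pics/ and viewed, at most 10 in all, crops included, and the job is handed in when it is done.

Besides the shell and the picture viewer there is one more tool, called after "Request:" as name(argument=value, ...), one argument or row to a line, values as JSON. step_arm: Moves the arm, as the interface text tells. Its arguments: {"type":"object","properties":{"rows":{"type":"array"},"fingers":{"type":"number"},"squeeze":{"type":"number"}},"required":["rows"]}

```bash
ls; mkdir -p pics
python3 - <<'E'
from bench import r,snapshot,get_calibration
import cv2
for n in("scene","top"):
    cv2.imwrite(f"pics/{n}0.png",snapshot(n)); print(n,get_calibration(n))
s=r.sense();print(s["time"],s["tool_pos"],s["tcp_rot"],s["finger_gap"])
E
```

```text
pics
scene {'fovy': 57.01150799072059, 'cx': 321.55806958906925, 'cy': 204.96627269788252, 'eye': array([ 840.62091057, -576.11488266,  719.47619167]), 'orientation': array([47.11144773, -0.22890015, 28.14438841])}
top {'fovy': 52.18797885036152, 'cx': 312.39144057955934, 'cy': 195.21410825954112, 'eye': array([ 428.94060062,  -17.01556196, 1285.37991071]), 'orientation': array([  3.5688599 ,   0.2457149 , -90.16200231])}
0.1 [ 223.99648034 -556.10012517  241.35463968] [-1.79904760e+02 -8.85472814e-03  2.19333207e+01] 85.73296285924674
```

View pics/top0.png

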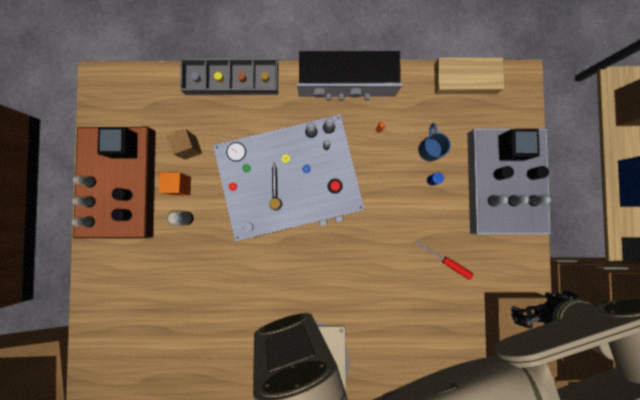

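View pics/scene0.png

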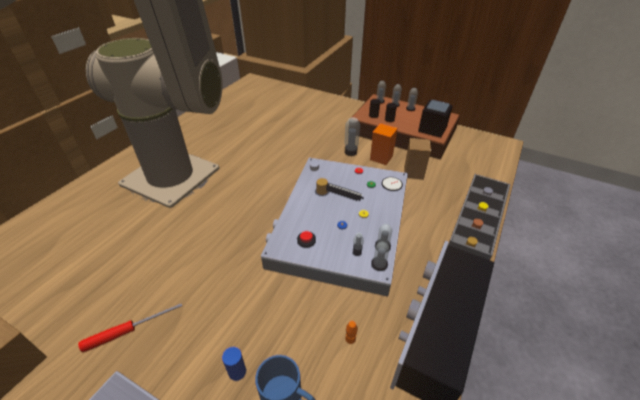

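The top view shows the hub at about (275,203), the arm tip at (275,165), green cap (247,168), red (233,187), yellow (286,158), blue (306,169) and button (335,186). Green is at +0.45, so the arm has to be pushed counter-clockwise, from its right side.

```bash
cat > h.py <<'E'
import numpy as np,cv2
from scipy.spatial.transform import Rotation as R
from bench import r,snapshot,get_calibration
def cast(n,px,z):
    c=get_calibration(n);f=200/np.tan(np.radians(c["fovy"]/2))
    d=R.from_euler("xyz",c["orientation"],degrees=True).apply([(px[0]-c["cx"])/f,-(px[1]-c["cy"])/f,-1])
    e=np.array(c["eye"]);return e+d*(z-e[2])/d[2]
def blob(img,lo,hi,near,rad=8):
    h=cv2.cvtColor(img,cv2.COLOR_BGR2HSV);m=cv2.inRange(h,lo,hi)
    k=np.zeros_like(m);cv2.circle(k,near,rad,255,-1);m&=k
    M=cv2.moments(m,True);return (M["m10"]/max(M["m00"],1),M["m01"]/max(M["m00"],1)),M["m00"]
SPEC={"green":((45,100,40),(80,255,255)),"yellow":((22,120,90),(35,255,255)),"blue":((100,140,60),(125,255,255)),"red":((0,150,90),(8,255,255))}
LOC={k:np.array([-70+140*np.cos(a),55+140*np.sin(a)]) for k,a in dict(green=.45,red=.95,yellow=-.45,blue=-.95).items()}
def fit(P,Q):  # Q=rot P + t
    p,q=P.mean(0),Q.mean(0);a=P-p;b=Q-q
    th=np.arctan2((a[:,0]*b[:,1]-a[:,1]*b[:,0]).sum(),(a*b).sum())
    M=np.array([[np.cos(th),-np.sin(th)],[np.sin(th),np.cos(th)]]);return th,M,q-M@p
E
python3 - <<'E'
from h import *
near={"top":dict(green=(247,168),red=(233,187),yellow=(286,158),blue=(306,169),but=(335,186),hub=(275,203)),
"scene":dict(green=(371,184),red=(359,171),yellow=(364,214),blue=(342,225),but=(306,238),hub=(322,186))}
for n in near:
    im=cv2.imread(f"pics/{n}0.png");P=[];Q=[]
    for k,pt in near[n].items():
        if k in LOC:
            c,a=blob(im,*SPEC[k],pt);w=cast(n,c,65)[:2];P.append(LOC[k]);Q.append(w)
        elif k=="but": c,a=blob(im,*SPEC["red"],pt,12);w=cast(n,c,82)[:2]
        else: c,a=blob(im,(8,90,30),(24,255,255),pt,10);w=cast(n,c,94)[:2]
        print(n,k,np.round(c,1),a,np.round(w,1))
    th,M,t=fit(np.array(P),np.array(Q));print("yaw",np.degrees(th),"t",t,"res",np.round(np.array(Q)-(np.array(P)@M.T+t),1).tolist())
    print("pivot",M@[-70,55]+t,"but",M@[-60,-130]+t)
    g=cv2.cvtColor(im,cv2.COLOR_BGR2GRAY)
t=cv2.imread("pics/top0.png")[130:250,205:370];s=cv2.imread("pics/scene0.png")[140:300,255:425]
cv2.imwrite("pics/c0.png",np.hstack([cv2.resize(t,(400,300),interpolation=2),cv2.resize(s,(400,300),interpolation=2)]))
E
```

```text
top green [246.  167.7] 40.0 [588.7 187.5]
top red [232.2 186.1] 39.0 [533.3 228.6]
top yellow [285.4 158.2] 45.0 [617.2  68.9]
top blue [306.  168.3] 35.0 [586.1   7. ]
top but [334.9 185.1] 94.0 [533.6 -78.6]
top hub [274.9 203.2] 97.0 [480.4  97.4]
yaw 13.4303486404293 t [561.26232361  61.67369111] res [[-0.2, 0.1], [0.1, -0.0], [0.0, -0.0], [0.0, -0.1]]
pivot [480.40214201  98.91118607] but [533.09735177 -78.70698549]
scene green [370.8 184.1] 29.0 [590.9 186.8]
scene red [358.4 170.1] 25.0 [534.6 228.9]
scene yellow [363.1 213.2] 51.0 [618.5  69.6]
scene blue [341.9 224.8] 32.0 [588.8   6.7]
scene but [305.7 236.3] 94.0 [537.2 -81.9]
scene hub [321.6 185.8] 145.0 [490.2  84.3]
yaw 13.593269783479432 t [563.3198802   61.61107777] res [[0.3, -0.6], [-0.1, 0.5], [-0.7, 0.5], [0.5, -0.4]]
pivot [482.35414044  98.61849573] but [535.5541956  -78.84911858]
```

View pics/c0.png

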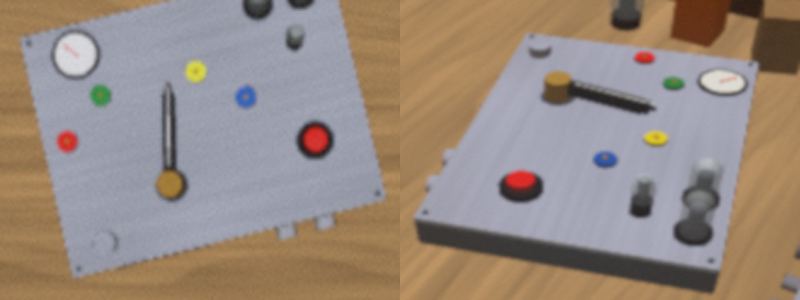

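The crop confirms the layout and both views agree within about 2 mm: pivot ≈ (481, 99), yaw 13.5°, button ≈ (534, -79). Next I measure the arm angle and work out the tool shifts.

```bash
cat >> h.py <<'E'
PIV={"top":np.array([480.4,98.9]),"scene":np.array([482.4,98.6])}; YAW={"top":13.43,"scene":13.59}
def armang(n,im,a0,z=88):
    g=cv2.cvtColor(im,cv2.COLOR_BGR2GRAY);ys,xs=np.nonzero(g<75)
    W=np.array([cast(n,p,z)[:2] for p in zip(xs,ys) if 180<p[0]<420 and 120<p[1]<260])-PIV[n]
    rr=np.hypot(*W.T);a=np.degrees(np.arctan2(W[:,1],W[:,0]));k=(rr>30)&(rr<104)&(abs(a-a0)<20)
    W=W[k];u=W@np.array([np.cos(np.radians(a0)),np.sin(np.radians(a0))]);v=W@np.array([-np.sin(np.radians(a0)),np.cos(np.radians(a0))])
    return a0+np.degrees(np.arctan((u@v)/(u@u))),k.sum(),np.ptp(v),rr[k].max() # world deg, line through the pivot
def shift(p,yaw):
    s=r.sense();M=R.from_euler("xyz",s["tcp_rot"],degrees=True)
    return np.round(M.inv().apply(np.array(p)-s["tool_pos"]),1), round(s["tcp_rot"][2]-yaw,1)
def ap(psi,rad,lat,z): # point rad along arm at world angle psi, lat to its left
    c,s=np.cos(np.radians(psi)),np.sin(np.radians(psi));return [481.4+rad*c-lat*s,98.8+rad*s+lat*c,z]
E
python3 - <<'E'
from h import *
for n in("top","scene"):
    a=armang(n,cv2.imread(f"pics/{n}0.png"),0);print(n,a,"set angle",np.radians(a[0]-YAW[n]))
print(ap(0,90,-45,240),shift(ap(0,90,-45,240),0))
E
```

```text
top (np.float64(-3.0822793236280295), np.int64(25), np.float64(0.1932121904506232), np.float64(101.1433237967912)) set angle -0.28819364120629143Traceback (most recent call last):
  File "<stdin>", line 3, in <module>
  File "h.py", line 21, in armang
    W=np.array([cast(n,p,z)[:2] for p in zip(xs,ys) if 180<p[0]<420 and 120<p[1]<260])-PIV[n]
                ~~~~^^^^^^^
  File "h.py", line 5, in cast
    c=get_calibration(n);f=200/np.tan(np.radians(c["fovy"]/2))
ValueError: time passes only in moves, steps and waits
```

```bash
sed -i 's/^def cast/import functools\nget_calibration=functools.lru_cache(get_calibration)\ndef cast/; s/g<75/g<T/; s/z=88)/z=88,T=75)/' h.py
python3 - <<'E'
from h import *
im=cv2.imread("pics/top0.png");g=cv2.cvtColor(im,cv2.COLOR_BGR2GRAY)
for y in(170,176,182,188,194):print(y,g[y,266:285],np.round(cast("top",(275,y),93)[:2]-PIV["top"],1))
for n in("top","scene"):
  for T in(75,100,120):
    a=armang(n,cv2.imread(f"pics/{n}0.png"),0,T=T);print(n,T,np.round(a,2),"set angle",np.radians(a[0]-YAW[n]))
print(shift(ap(0,90,-45,240),0))
E
```

```text
170 [160 160 162 159 157 136  87 101 132  80  67 122 154 158 160 157 159 157
 158] [97.5 -1.4]
176 [157 157 161 159 154 137  87 113 146  91  61 110 147 156 160 160 160 159
 162] [79.8 -1.4]
182 [158 159 158 157 154 136  87 115 161  98  54  99 145 157 160 159 154 155
 154] [62.1 -1.5]
188 [152 157 158 156 151 136  89 110 152 103  62  97 144 153 154 155 158 153
 159] [44.4 -1.5]
194 [152 154 156 153 153 142 102  93 127  93  57  86 143 153 153 156 157 153
 154] [26.8 -1.6]
top 75 [ -3.08  25.     0.19 101.14] set angle -0.28819364120629143
top 100 [  0.28  87.    14.94 101.43] set angle -0.22946917265621652
top 120 [  0.39 122.    14.94 101.43] set angle -0.22767683042966
scene 75 [ -4.29 135.    19.78 103.86] set angle -0.31208356659424513
scene 100 [ -4.2  157.    22.48 103.86] set angle -0.3105123219727683
scene 120 [ -3.73 181.    26.7  103.86] set angle -0.30237534657098736
(array([ 550.1, -436. ,    2.2]), np.float64(21.9))
```

Request:
step_arm(
  rows=[
    [[550,-436,0],22],
    [[550,-436,0],22],
    [[550,-436,0],22],
    [[550,-436,0],22],
    [[550,-436,0],22],
    [[550,-436,0],22],
    [[550,-436,0],22],
    [[550,-436,0],22],
    [[550,-436,0],22],
    [[550,-436,0],22],
    [[550,-436,0],22],
    [[550,-436,0],22],
  ],
  fingers=0,
  squeeze=20,
)

```text
time: 1.3
tool_pos: [521.3, -33.4, 242.1]
tcp_rot: [180.0, 0.0, -0.1]
ft_force: [0.2, -0.8, 0.6]
finger_gap: 0.0
grip_force: 0.0
```

Run:
```python
from h import *
print(r.sense()["tool_pos"],r.sense()["tcp_rot"],r.sense()["qd"])
for z in(240,84):print(shift(ap(0,90,-45,z),0))
```

```text
[521.34702789 -33.44308658 242.06731033] [ 1.79993355e+02  8.82406102e-03 -6.43621187e-02] [ 53.15930735  32.21380434 -30.07483147  -0.17575998  -2.56879242
  52.98253941]
(array([ 50. , -87.3,   2. ]), np.float64(-0.1))
(array([ 50. , -87.3, 158. ]), np.float64(-0.1))
```

Request:
step_arm(
  rows=[
    [[25,-45,0],0],
    [[25,-45,0],0],
    [[25,-45,0],0],
    [[25,-45,0],0],
  ],
)

```text
time: 1.7
tool_pos: [545.4, 8.9, 241.8]
tcp_rot: [180.0, 0.1, -0.1]
ft_force: [0.1, -0.3, -0.0]
finger_gap: -0.1
grip_force: 0.0
```

Run:
```python
from h import *
for z in(150,84):print(shift(ap(0,90,-45,z),0))
```

```text
(array([ 26. , -45. ,  91.8]), np.float64(-0.1))
(array([ 26.1, -45. , 157.8]), np.float64(-0.1))
```

Request:
step_arm(
  rows=[
    [[26,-45,0],0],
    [[26,-45,40],0],
    [[26,-45,80],0],
    [[26,-45,110],0],
    [[26,-45,110],0],
    [[26,-45,110],0],
  ],
)

```text
time: 2.3
tool_pos: [571.7, 53.2, 132.7]
tcp_rot: [180.0, 0.0, -0.2]
ft_force: [0.7, -0.0, 1.2]
finger_gap: -0.1
grip_force: 0.0
```

Run:
```python
from h import *
print(r.sense()["tool_pos"])
a=cv2.resize(snapshot("top")[120:250,195:395],(400,260),interpolation=2);b=cv2.resize(snapshot("scene")[120:280,250:450],(400,320),interpolation=2)
cv2.imwrite("pics/c1.png",np.hstack([cv2.copyMakeBorder(a,0,60,0,0,0),b]))
for z in(84,):print(shift(ap(0,90,-45,z),0))
```

```text
[571.65792627  53.1565107  132.74916445]
(array([-2.3, -0.2, 51.1]), np.float64(-0.1))
```

View pics/c1.png

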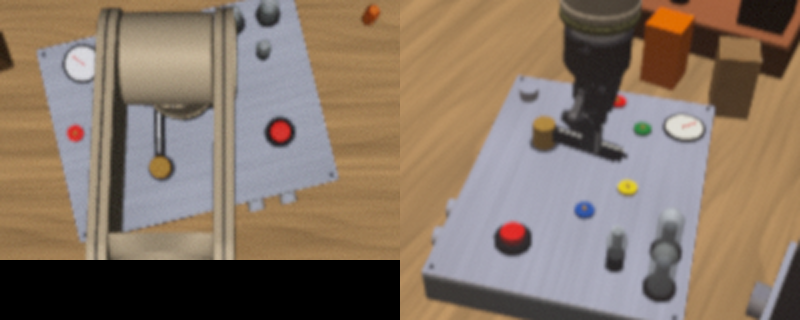

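The top view shows the robot's forearm over the middle of the deck, with the arm's root and hub still visible. The scene view shows the shut fingers just this side of the arm. I descend beside it now.

Request:
step_arm(
  rows=[
    [[0,0,25],0],
    [[0,0,50],0],
    [[0,0,50],0],
    [[0,0,50],0],
    [[0,0,50],0],
  ],
)

```text
time: 2.9
tool_pos: [573.7, 54.3, 85.0]
tcp_rot: [-180.0, -0.2, -0.1]
ft_force: [0.5, 0.3, 0.1]
finger_gap: 0.1
grip_force: 0.0
```

Run:
```python
from h import *
cv2.imwrite("pics/c2.png",cv2.resize(snapshot("scene")[120:270,260:440],(720,600),interpolation=2))
s=r.sense();print(s["tool_pos"],s["ft_force"])
```

```text
[573.71027563  54.37309997  84.87399974] [ 0.65158171 -0.50377102  0.24431723]
```

View pics/c2.png

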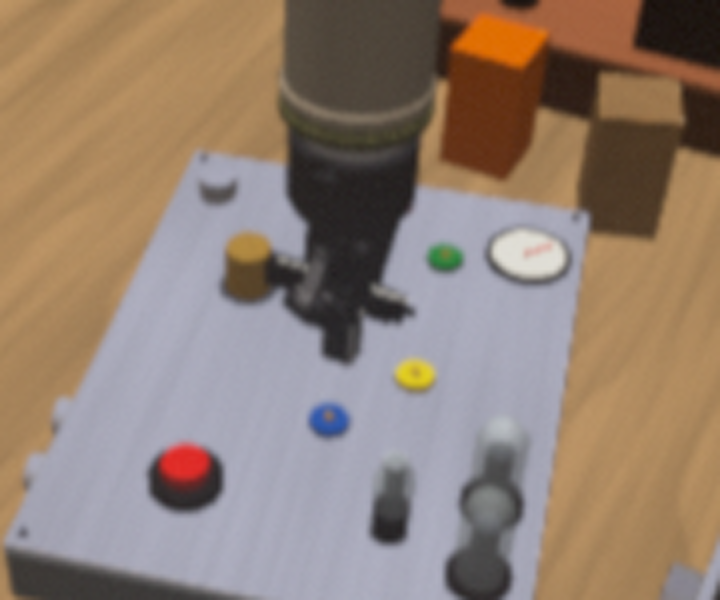

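The scene crop shows the finger standing on the deck's near side, to the right of the arm and clear of it; all caps and the hub are free. Next I compute the pushing arc.

Run:
```python
from h import *
for psi,lat in((0,-33),(0,-27),(4,-27),(8,-27),(12,-27),(16,-27),(20,-27)):print(psi,*shift(ap(psi,90,lat,84.5),psi))
```

```text
0 [ -2.3 -11.4   0.4] -0.1
0 [ -2.3 -17.4   0.4] -0.1
4 [ -0.7 -23.8   0.4] -4.1
8 [  0.5 -30.2   0.4] -8.1
12 [  1.3 -36.7   0.4] -12.1
16 [  1.6 -43.3   0.4] -16.1
20 [  1.4 -49.8   0.4] -20.1
```

Request:
step_arm(
  rows=[
    [[-2,-6,0],0],
    [[-2,-11,0],0],
    [[-2,-17,0],0],
    [[-1,-20,0],-2],
    [[-0.7,-24,0],-4],
    [[0,-27,0],-6],
    [[0.5,-30,0],-8],
    [[1,-33.5,0],-10],
    [[1.3,-37,0],-12],
    [[1.5,-40,0],-14],
    [[1.6,-43,0],-16],
    [[1.6,-43,0],-16],
  ],
)

```text
time: 4.15
tool_pos: [573.7, 97.9, 82.3]
tcp_rot: [-180.0, -0.0, 16.1]
ft_force: [-0.6, -0.1, -0.1]
finger_gap: -0.3
grip_force: 0.0
```

Run:
```python
from h import *
s=r.sense();print(s["tool_pos"],s["ft_force"])
for psi in range(18,41,2):print(psi,*shift(ap(psi,90,-27,84.5),psi))
cv2.imwrite("pics/c3.png",cv2.resize(snapshot("scene")[130:250,270:430],(800,600),interpolation=2))
```

```text
[573.66887799  97.92029407  82.31750626] [-0.61492854 -0.07088186 -0.07846782]
18 [ 2.4 -2.4 -2.2] -1.9
20 [ 3.2 -5.6 -2.2] -3.9
22 [ 3.9 -8.8 -2.2] -5.9
24 [  4.4 -12.1  -2.2] -7.9
26 [  4.9 -15.3  -2.2] -9.9
28 [  5.2 -18.6  -2.2] -11.9
30 [  5.4 -21.8  -2.2] -13.9
32 [  5.5 -25.1  -2.2] -15.9
34 [  5.5 -28.4  -2.2] -17.9
36 [  5.4 -31.7  -2.2] -19.9
38 [  5.1 -35.   -2.2] -21.9
40 [  4.8 -38.2  -2.2] -23.9
```

View pics/c3.png

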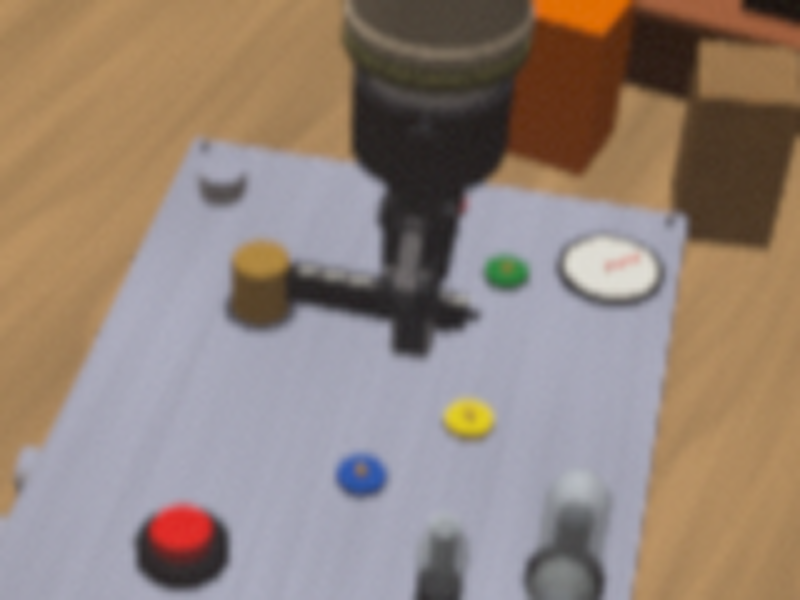

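The arm has moved: its tip (crop 478,315) now points between yellow (468,418) and green (506,270), and the finger sits on its right side. I continue the push.

Request:
step_arm(
  rows=[
    [[2.4,-2.4,-2],-2],
    [[3.2,-5.6,-2],-4],
    [[3.9,-8.8,-2],-6],
    [[4.4,-12,-2],-8],
    [[4.9,-15.3,-2],-10],
    [[5.2,-18.6,-2],-12],
    [[5.4,-22,-2],-14],
    [[5.5,-25,-2],-16],
    [[5.5,-28.4,-2],-18],
    [[5.5,-28.4,-2],-18],
  ],
)

```text
time: 5.2
tool_pos: [570.9, 126.8, 84.3]
tcp_rot: [-180.0, 0.0, 34.1]
ft_force: [0.0, 0.1, -0.1]
finger_gap: 0.2
grip_force: 0.0
```

Run:
```python
from h import *
s=r.sense();print(s["tool_pos"],s["tcp_rot"],s["ft_force"],s["time"])
print(shift(ap(34,90,-45,84.5),34),shift(ap(34,90,-45,200),34))
a=cv2.resize(snapshot("top")[120:250,195:395],(400,260),interpolation=2);b=cv2.resize(snapshot("scene")[120:280,250:450],(400,320),interpolation=2)
cv2.imwrite("pics/c4.png",np.hstack([cv2.copyMakeBorder(a,0,60,0,0,0),b]))
```

```text
[570.92561217 126.82478649  84.30432564] [-1.79981680e+02  1.79770997e-03  3.40584188e+01] [ 0.04653446  0.05023042 -0.11255278] 5.2
(array([ 0.1, 18.2, -0.2]), np.float64(0.1)) (array([ 1.000e-01,  1.810e+01, -1.157e+02]), np.float64(0.1))
```

View pics/c4.png

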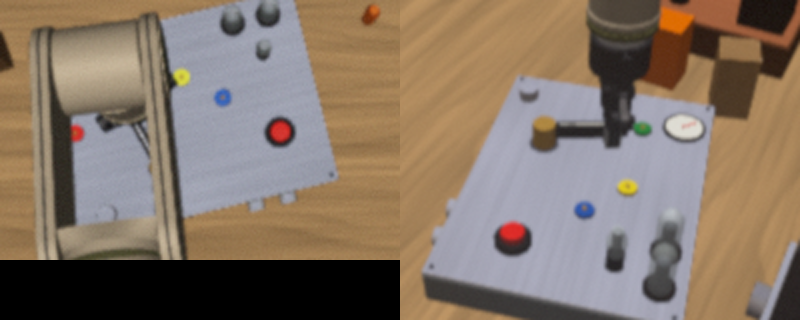

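The scene view shows the arm nearly at green: tip (crop 632,125) against green (642,128). The top view is blocked by the forearm, so I back off sideways, rise and look.

Request:
step_arm(
  rows=[
    [[0,10,0],0],
    [[0,20,0],0],
    [[0,20,0],0],
    [[0,20,-40],0],
    [[0,20,-80],0],
    [[0,20,-115],0],
    [[0,20,-115],0],
    [[0,20,-115],0],
  ],
)

```text
time: 6.1
tool_pos: [583.2, 109.5, 200.6]
tcp_rot: [179.9, -0.1, 33.9]
ft_force: [-0.1, 0.2, -0.2]
finger_gap: 0.2
grip_force: 0.0
```

Run:
```python
from h import *
print(shift([534.5,-79,200],34),shift([534.5,-79,200],13.5))
```

```text
(array([-145.5,  129.3,    0.4]), np.float64(-0.1)) (array([-145.5,  129.3,    0.4]), np.float64(20.4))
```

Request:
step_arm(
  rows=[
    [[-36,32,0],0],
    [[-72,64,0],0],
    [[-109,97,0],0],
    [[-145.5,129.3,0],0],
    [[-145.5,129.3,0],0],
    [[-145.5,129.3,0],0],
    [[-145.5,129.3,0],0],
  ],
)

```text
time: 6.8
tool_pos: [533.3, -78.0, 198.1]
tcp_rot: [-179.9, 0.1, 33.9]
ft_force: [-0.3, 0.1, 0.4]
finger_gap: 0.2
grip_force: 0.0
```

Run:
```python
from h import *
im=snapshot("top");sc=snapshot("scene");cv2.imwrite("pics/top5.png",im);cv2.imwrite("pics/scene5.png",sc)
for T in(100,110,120):
  print(T,np.round(armang("top",im,38,T=T),2),np.round(armang("scene",sc,38,T=T),2))
s=r.sense();print(s["tool_pos"])
a=cv2.resize(im[140:220,215:315],(500,400),interpolation=2);b=cv2.resize(sc[155:205,300:400],(500,250),interpolation=2)
cv2.imwrite("pics/c5.png",cv2.resize(np.vstack([a,b]),None,fx=.9,fy=.9))
```

```text
100 [ 28.72  72.    22.28 103.3 ] [ 25.31 119.    32.36 103.75]
110 [ 28.88  93.    24.1  103.3 ] [ 25.52 124.    36.07 103.75]
120 [ 29.39 108.    25.4  103.3 ] [ 26.41 135.    39.81 103.75]
[533.74299692 -77.48769028 198.58123404]
```

View pics/c5.png

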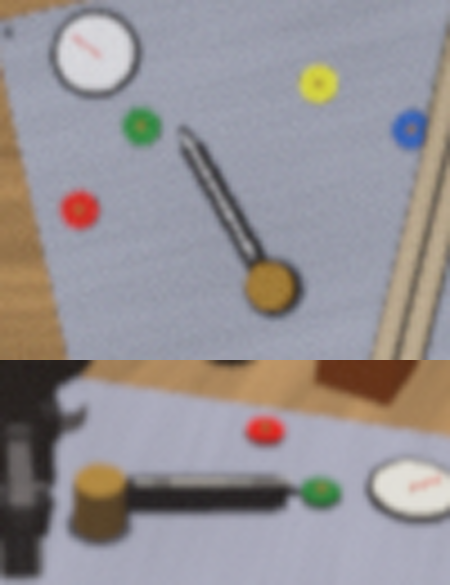

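The arm sits at about 29.5° world: hub (crop 271,287), tip (184,130). Green is at 39.3°, so it needs about 10° more. This puts the finger's half thickness at about 12 mm. I go back and push again.

Run:
```python
from h import *
print(shift(ap(29.5,90,-40,200),29.5))
```

```text
(array([ 141.8, -128.4,   -1.4]), np.float64(4.5))
```

Request:
step_arm(
  rows=[
    [[36,-32,0],2],
    [[72,-64,0],4],
    [[108,-97,0],4.5],
    [[142,-128.4,0],4.5],
    [[142,-128.4,0],4.5],
    [[142,-128.4,40],4.5],
    [[142,-128.4,80],4.5],
    [[142,-128.4,114],4.5],
    [[142,-128.4,114],4.5],
    [[142,-128.4,114],4.5],
  ],
)

```text
time: 7.9
tool_pos: [579.4, 107.6, 85.3]
tcp_rot: [-180.0, 0.1, 29.5]
ft_force: [0.1, 0.1, 0.8]
finger_gap: -0.2
grip_force: 0.0
```

Run:
```python
from h import *
s=r.sense();print(s["tool_pos"],s["tcp_rot"],s["ft_force"])
for psi,lat in((29.5,-30),(29.5,-19.5),(31,-19.5),(33,-19.5),(35,-19.5),(37,-19.5),(38,-19.5),(39,-19.5)):print(psi,*shift(ap(psi,90,lat,84.5),psi))
```

```text
[579.36726784 107.57258733  85.27767192] [-1.79962367e+02  8.63896183e-02  2.94996666e+01] [0.1095342  0.05045252 0.7744483 ]
29.5 [  0.4 -10.6   0.8] -0.0
29.5 [  0.4 -21.1   0.8] -0.0
31 [  0.9 -23.5   0.8] -1.5
33 [  1.4 -26.6   0.8] -3.5
35 [  1.9 -29.8   0.8] -5.5
37 [  2.2 -33.    0.8] -7.5
38 [  2.3 -34.6   0.8] -8.5
39 [  2.4 -36.2   0.8] -9.5
```

Request:
step_arm(
  rows=[
    [[0.4,-6,0],0],
    [[0.4,-11,0],0],
    [[0.4,-16,0],0],
    [[0.4,-21,0],0],
    [[0.9,-23.5,0],-1.5],
    [[1.4,-26.6,0],-3.5],
    [[1.9,-29.8,0],-5.5],
    [[2.2,-33,0],-7.5],
    [[2.3,-34.6,0],-8.5],
    [[2.4,-36.2,0],-9.5],
    [[2.4,-36.2,0],-9.5],
    [[2.4,-36.2,0],-9.5],
  ],
)

```text
time: 9.1
tool_pos: [563.8, 139.7, 85.0]
tcp_rot: [-180.0, 0.0, 38.9]
ft_force: [-0.1, -0.7, 0.0]
finger_gap: 0.0
grip_force: 0.0
```

Request:
step_arm(
  rows=[
    [[0,10,0],0],
    [[0,20,0],0],
    [[0,20,0],0],
    [[0,20,-40],0],
    [[0,20,-80],0],
    [[0,20,-115],0],
    [[0,20,-115],0],
    [[0,20,-115],0],
  ],
)

```text
time: 9.9
tool_pos: [577.7, 124.0, 201.6]
tcp_rot: [179.9, -0.1, 38.9]
ft_force: [-0.6, -0.8, -0.4]
finger_gap: -0.3
grip_force: 0.0
```

Run:
```python
from h import *
print(shift([534.5,-79,200],39))
```

```text
(array([-161.1,  130.9,    1.4]), np.float64(-0.1))
```

Request:
step_arm(
  rows=[
    [[-40,32,0],0],
    [[-80,65,0],0],
    [[-121,98,0],0],
    [[-161,131,0],0],
    [[-161,131,0],0],
    [[-161,131,0],0],
    [[-161,131,0],0],
  ],
)

```text
time: 10.6
tool_pos: [533.4, -78.1, 199.1]
tcp_rot: [-179.9, 0.0, 38.9]
ft_force: [0.3, 0.3, -0.2]
finger_gap: 0.3
grip_force: 0.0
```

Run:
```python
from h import *
im=snapshot("top");sc=snapshot("scene");cv2.imwrite("pics/top6.png",im)
for T in(100,110,120): print(T,np.round(armang("top",im,38,T=T),2))
c,a=blob(im,(8,90,30),(24,255,255),(275,203),10);h=cast("top",c,96)[:2]
g,_=blob(im,*SPEC["green"],(247,168));gw=cast("top",g,65)[:2]
d=gw-h;d2=gw-PIV["top"];print("hub",c,h,"green",g,gw,np.degrees(np.arctan2(d[1],d[0])),np.degrees(np.arctan2(d2[1],d2[0])))
s=r.sense();print(s["tool_pos"],shift([534.5,-79,120],39))
a=cv2.resize(im[140:220,215:315],(500,400),interpolation=2);b=cv2.resize(sc[155:205,300:400],(500,200),interpolation=2)
cv2.imwrite("pics/c6.png",np.vstack([a,b]))
```

```text
100 [ 37.69  80.    14.85 103.42]
110 [ 37.73  94.    15.87 103.42]
120 [ 38.47 112.    16.89 103.42]
hub (274.7979797979798, 203.08080808080808) [480.49202108  97.56034534] green (246.1219512195122, 167.90243902439025) [588.02648255 187.17452229] 39.80623951293475 39.35837514584528
[533.89154754 -77.4115265  199.66125127] (array([-0.5,  1.7, 79.7]), np.float64(0.0))
```

View pics/c6.png

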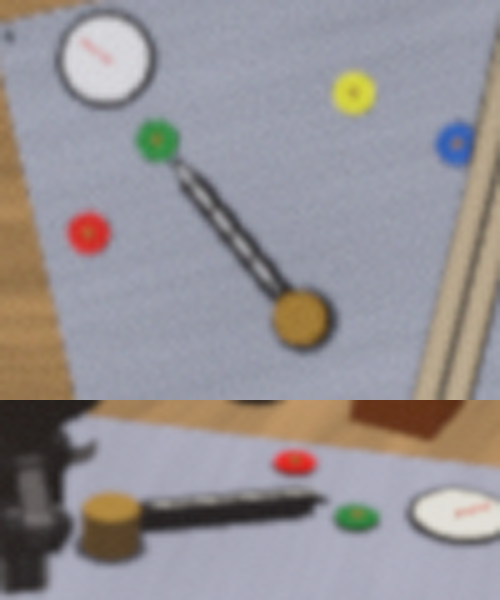

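Run:
```python
from h import *
for n,p in(("top",(250,172)),("scene",(365,179.5))):
    w=cast(n,p,83)[:2]-PIV[n];print(n,w,np.hypot(*w),np.degrees(np.arctan2(w[1],w[0])), "green at",YAW[n]+25.78)
im=cv2.imread("pics/top6.png");g=cv2.cvtColor(im,cv2.COLOR_BGR2GRAY).astype(float)
# white line: brightest near the axis, per row
for y in range(176,196,3):
    x0=274.8-(203.1-y)*np.tan(np.radians(38.5));xs=np.arange(int(x0)-3,int(x0)+5);v=g[y,xs];x=xs[np.argmax(v[1:-1]*((v[1:-1]>v[:-2])&(v[1:-1]>v[2:])))+1]
    w=cast("top",(x,y),93)[:2]-PIV["top"];print(y,x,round(x0,1),v.astype(int),np.round(w,1),np.degrees(np.arctan2(w[1],w[0])))
```

```text
top [93.02673762 73.67662841] 118.66852778081302 38.37901658685474 green at 39.21
scene [93.72701303 77.99146784] 121.93203855906833 39.76428275606376 green at 39.370000000000005
176 252 253.2 [135 105 119 118  92  72  94 133] [80.  66.1] 39.58565885947602
179 255 255.6 [112  93 122 148 127  74  83 130] [71.1 57.3] 38.84739975737395
182 258 258.0 [ 83  74 105 129  97  73  95 133] [62.3 48.4] 37.876673432928946
185 260 260.4 [110  96 127 138  94  65  97 130] [53.4 42.5] 38.51814924146975
188 262 262.8 [111  81  97 144 137  89  70 107] [44.6 36.6] 39.39468094949589
191 264 265.2 [ 96  86 105 103  89  75  95 128] [35.7 30.7] 40.66367545022299
194 267 267.6 [111  91 119 149 126  71  80 126] [26.9 21.9] 39.109556284422126
```

The arm is at about 38.8° against 39.3° for green, well inside the ±3.3° tolerance; the picture shows the tip (175,160) aimed at the green cap (157,140). Now the button.

Request:
step_arm(
  rows=[
    [[-0.5,1.5,30],0],
    [[-0.5,1.5,60],0],
    [[-0.5,1.5,85],0],
    [[-0.5,1.5,95],0],
    [[-0.5,1.5,95],0],
    [[-0.5,1.5,95],0],
  ],
)

```text
time: 11.3
tool_pos: [535.2, -80.0, 106.4]
tcp_rot: [180.0, -0.0, 39.0]
ft_force: [0.6, 0.0, 0.2]
finger_gap: 0.1
grip_force: 0.0
```

Request:
step_arm(
  rows=[
    [[0,0,2],0],
    [[0,0,4],0],
    [[0,0,6],0],
    [[0,0,6],0],
  ],
)

```text
time: 11.7
tool_pos: [534.4, -80.5, 99.3]
tcp_rot: [180.0, -0.0, 38.9]
ft_force: [0.1, -0.1, -0.0]
finger_gap: -0.2
grip_force: 0.0
```

Request:
step_arm(
  rows=[
    [[0,0,2],0],
    [[0,0,4],0],
    [[0,0,4],0],
  ],
)

```text
time: 12.0
tool_pos: [534.1, -80.4, 94.8]
tcp_rot: [-180.0, 0.0, 38.9]
ft_force: [-0.1, 0.8, 0.2]
finger_gap: 0.1
grip_force: 0.0
```

Request:
step_arm(
  rows=[
    [[0,0,2],0],
    [[0,0,4],0],
    [[0,0,4],0],
  ],
)

```text
time: 12.3
tool_pos: [534.5, -80.5, 91.3]
tcp_rot: [180.0, -0.0, 38.9]
ft_force: [-0.3, -0.2, 2.5]
finger_gap: -0.0
grip_force: 1.2
```

Request:
step_arm(
  rows=[
    [[0,0,1],0],
    [[0,0,2],0],
    [[0,0,2],0],
  ],
)

```text
time: 12.6
tool_pos: [534.6, -80.5, 89.4]
tcp_rot: [180.0, -0.0, 38.9]
ft_force: [-1.7, -0.8, 3.3]
finger_gap: 0.1
grip_force: 1.7
```

Request:
step_arm(
  rows=[
    [[0,0,1],0],
    [[0,0,2],0],
    [[0,0,2],0],
  ],
)

```text
time: 12.9
tool_pos: [534.5, -80.5, 87.4]
tcp_rot: [180.0, -0.0, 38.9]
ft_force: [-0.5, -0.1, 4.5]
finger_gap: -0.3
grip_force: 2.3
```

Request:
step_arm(
  rows=[
    [[0,0,0.5],0],
    [[0,0,1],0],
    [[0,0,1],0],
    [[0,0,1],0],
  ],
)

```text
time: 13.3
tool_pos: [534.6, -80.5, 87.0]
tcp_rot: [180.0, -0.0, 38.9]
ft_force: [-3.0, 0.7, 9.4]
finger_gap: -0.5
grip_force: 4.7
```

The force rose to 9 N, past the 5 N spring, with the travel stopped, so the button is at its end stop. I hold briefly, then lift clear.

Request:
step_arm(
  rows=[
    [[0,0,0],0],
    [[0,0,0],0],
    [[0,0,-5],0],
    [[0,0,-20],0],
    [[0,0,-60],0],
    [[0,0,-100],0],
    [[0,0,-120],0],
    [[0,0,-120],0],
    [[0,0,-120],0],
    [[0,0,-120],0],
    [[0,0,-120],0],
  ],
)

```text
time: 14.4
tool_pos: [533.4, -80.2, 204.6]
tcp_rot: [-179.9, 0.1, 38.9]
ft_force: [0.3, 0.6, 0.1]
finger_gap: 0.3
grip_force: 0.0
```

Run:
```python
from h import *
im=snapshot("top");print(np.round(armang("top",im,38,T=120),2))
s=r.sense();print(s["time"],s["tool_pos"],s["ft_force"],np.abs(s["qd"]).max())
d=cv2.absdiff(im,cv2.imread("pics/top0.png")).max(2)>60
for k,(x,y) in dict(small_valve=(326,145),knob=(248,227),big=(180,217),carton=(182,143),cap=(437,179),mug=(434,146),scr=(446,261)).items(): print(k,d[y-12:y+13,x-12:x+13].sum())
```

```text
[ 38.53 114.    16.89 103.42]
14.45 [533.54796664 -80.21193714 204.73232989] [ 0.74386397 -0.31563815  0.31039878] 0.37692122681637896
small_valve 239
knob 0
big 0
carton 0
cap 0
mug 0
scr 0
```

The arm still points at green. Six of the loose things are unchanged. The small valve is hidden by the forearm in this view, and the tool never came near it.

```bash
python3 -c "
from bench import r
print(r.hand_in())"
```

```text
the job is handed in; nothing more can be done
None
```

I pushed the selector arm round to point at green (about 0.5° off the cap's middle), then pressed the red button to its stop and released it. I handed the job in at about 14.5 s; no verdict came back, and I didn't re-check the small valve, which the arm hid in the last picture.

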